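Load the sample carrier and hold it pressed into the squaring jig

ROBOT

A 6-joint arm with a two-finger parallel gripper is mounted at the origin on a cart in front of the work surface, level with it; the furniture and walls round the work are solid. World frame = base frame: x ahead of the robot, y to its left, z up, the work surface at z = 0. Lengths are in m, angles in rad, forces in N, time in s.
With the tool pointing down it reaches from about 0.325 to 0.775 m from the base axis. Payload 9.3 kg.
Tool frame: the origin (TCP) lies at the very end of the fingers, on their centre line; the grasp point (between the pads) lies 19 mm behind it; z points along the fingers, y is the direction in which the jaws open and shut (so a half turn about z gives the same grasp; the last joint's range is limited). The gripper opens to 85 mm and grips with 20 to 120 N. Pads are 22 mm wide; open, the fingers measure 114 mm over their backs; the gripper's body (76 mm by 85 mm) begins 54 mm behind the grasp point. The pads swing forward as they close: fully open they stand 13 mm farther back than shut.
Start: joints at [1.059, 0.259, 0.021, 1.334, 0, 1.418], TCP at [0.193, 0.515, 0.231] pointing down, gripper open.
Joint ranges: [-3.04, 3.04], [-0.91, 1.82], [-1.04, 1.36], [-1.92, 1.95], [-1.52, 1.45], [-3.14, 3.14]. Speed limits (rad/s): [2.22, 2.22, 2.79, 3.14, 3.14, 3.14].

INTERFACE

Orientations are given as a rotation vector (axis times angle).
In Python, from cell import ctrl gives the robot as it stands.
- The arm moves only by the shell command python3 -m pendant 'ROWS' [FORCE]. ROWS is a JSON object of lists of equal length, an entry for each row: "dp": the shift along the tool's x, y, z in cm, a list of three; "twist": the turn, a rotation vector about the tool's x, y, z in rad, a list of three; "hand": the finger opening in cm, from 0 to 8.54. A call has 1 to 20 rows; each row is the pose to reach, as a shift and turn from the pose measured when the call began, along the tool's axes at that moment; what a row does not reach only later rows make up. A row lasts 1/8 s, in which the tool goes at most 62.5 mm and 10.7 degrees, less where a joint would pass 70% of its speed; a pose out of reach is approached as far as the arm can. A call with a gripper value outside its range is refused whole. The fingers move at their own pace and stop on an object; FORCE is the grip in N (left out, the last holds). Time passes only in rows, so rows that repeat a pose let the fingers close. It gives the time, the measured TCP pose, the force and the opening at its end, in the units of the state.
- ctrl.get_obs(): the state, without advancing time (a new reading comes with each control period).
- ctrl.snapshot(name): name is "scene" or "top" or "wrist"; returns the picture (400x640x3 uint8, red, green, blue); there is no depth.
- ctrl.camera_info(name): a dict with "vertical_fov" (degrees; the focal length in pixels is half the picture's height over the tangent of half this angle, whatever the lens; pixels are square), "cx", "cy" (the principal point, pixels), "extrinsics" (4x4, takes a point from camera to world coordinates); the wrist camera has in their place "mount" (4x4, takes a point from camera to tool coordinates, whose origin is the TCP and whose axes are the flange's). Camera axes: x right, y up, looking along -z (the intrinsics and any distortion apply to the point x, -y, -z); pixel columns grow to the right and rows downward; lengths in m; the calibration is good to about 2 mm. A picture is of the moment at which its call begins: read the wrist's pose just before it. camera_info takes no time and is no camera call.
- ctrl.finish_job(): hands the job in, once; it reports no verdict.
The state is a dict: "time_s": time; "q": joint angles; "joint_vel": joint speeds; "joint_efforts": joint torques, N m; "tcp_pos": TCP position; "orientation": TCP orientation; "ft_force": force on the tool from outside, world axes, zero at the start; "wrist_torque": the same for the moment, N m; "width": finger opening in m.
Only numpy, scipy, OpenCV 4.12 (cv2) and the standard library are available. Lean on these libraries where they do the work, as an engineer would, in place of code of your own. Each camera call takes 0.05 s, during which the arm holds its last target. There are 200 camera calls.

TASK

Put the two loose round metal samples that stand on the bench into the two empty wells of the grey carrier, one in each well. Then slide the carrier on its jig plate until its long side is flush along the fence and its end butts against the stop block, and press it there by its upright bar with one firm diagonal push, about 10 N down onto the plate and 10 N against the fence, ready for marking. Finish while still pressing: do not let go; leave the tin, the bottle and the steel block where they are.

Things in the scene. Friction and masses are not known exactly. Their poses are not given: they have to be found in the camera images.
- fence: steel bar fixed to the jig, 216 mm long (its y), 16 mm thick, rising 18 mm above the jig plate; origin on the foot of its working face, midway along, level with the top of the plate (12 mm above the bench). Its +x points from the working face into the bar, away from the plate: push the carrier along +x of this frame. The jig is fixed, but its place and yaw differ each time.
- stop: steel stop block fixed to the jig near the left end of the fence, 60 x 16 mm, 18 mm high above the plate; axes parallel to those of the fence; origin on the foot of its working face, level with the top of the plate, 50 mm in front of the fence's face (-x). Its +y points from the working face into the block: the carrier's +y end goes against it.
- plate: flat aluminium plate of the jig, 185 (x) x 230 (y) x 8 mm, top surface 12 mm above the bench; origin under it, on its axes parallel to the fence's. The carrier lies and slides on it.
- carrier: loose grey block on the plate, 100 (x) x 150 (y) x 24 mm without its bar, 0.35 kg, about 1 kg loaded; origin at the centre of its underside. Its +x side goes to the fence, +y end to the stop. Starts 15 to 50 mm from both, up to 0.15 rad askew. Seated: origin at x -50 mm in the fence's frame, y -75 mm in the stop's, axes parallel. Smooth: slides with friction about 0.2.
- well0 (a point): centre of the floor of the first well of the carrier (at x 23, y -48, z 14 mm in the carrier). The wells are round, 42.5 mm wide, 10 mm deep, 48 mm apart in a row along the carrier's y. Empty at the start. The point's axes are the carrier's.
- well1 (a point): centre of the floor of the middle well (x 23, y 0, z 14 mm in the carrier); it already holds the flat sample at the start and must keep it
- well2 (a point): centre of the floor of the third well (x 23, y 48, z 14 mm in the carrier). Empty at the start.
- handle (a point): centre of the upright aluminium bar on the carrier: 12 mm thick (carrier's x), 56 mm long (y), rising 30 mm above the carrier's top; this point is half-way up, 39 mm above the carrier's underside, at x -30, y 0 mm in the carrier. 28 mm is free between the bar and the samples, 14 mm of ledge behind it. It is rigidly part of the carrier: grip it across its thickness, or push in the corner behind it.
- tall_sample_center (a point): centre of the tall round metal sample, an upright cylinder 34 mm in diameter and 45 mm high, about 0.3 kg, loose on the bench left or right of the jig
- medium_sample_center (a point): centre of the medium round metal sample, an upright cylinder 36 mm in diameter and 28 mm high, about 0.2 kg, loose on the bench on the other side of the jig. Either loose sample may go in either empty well.
- flat_sample_center (a point): centre of the flat round metal sample, 38 mm in diameter and 16 mm high, already in the carrier's middle well
- tall_sample: the tall sample's body, origin at the centre of its underside
- medium_sample: the medium sample's body, origin at the centre of its underside
- flat_sample: the flat sample's body, origin at the centre of its underside
- grease_tin: bystander: round flat tin, 54 mm wide, 20 mm high; origin under its centre
- powder_bottle: bystander: white bottle, 49 mm wide, 94 mm high; origin under its centre
- steel_block: bystander: ground steel block, 24 x 40 x 25 mm; origin under its centre
Mind the look-alikes: they are no part of the job. Leave any orange or turquoise look-alike of the tall_sample alone. Leave any orange look-alike of the medium_sample alone.

How it is judged:
On the way, in this order (a step that is already met when the one before it is completed fails the run):
1. each well of the carrier holds one sample, let go by the gripper (((horizontal distance between tall_sample_center and well0 below 0.007 m and z of tall_sample_center in the frame of carrier below 0.0395 m and angle between tall_sample_center's own z axis and vertical below 0.12 rad) or (horizontal distance between medium_sample_center and well0 below 0.007 m and z of medium_sample_center in the frame of carrier below 0.031 m and angle between medium_sample_center's own z axis and vertical below 0.12 rad) or (horizontal distance between flat_sample_center and well0 below 0.007 m and z of flat_sample_center in the frame of carrier below 0.025 m and angle between flat_sample_center's own z axis and vertical below 0.12 rad)) and ((horizontal distance between tall_sample_center and well1 below 0.007 m and z of tall_sample_center in the frame of carrier below 0.0395 m and angle between tall_sample_center's own z axis and vertical below 0.12 rad) or (horizontal distance between medium_sample_center and well1 below 0.007 m and z of medium_sample_center in the frame of carrier below 0.031 m and angle between medium_sample_center's own z axis and vertical below 0.12 rad) or (horizontal distance between flat_sample_center and well1 below 0.007 m and z of flat_sample_center in the frame of carrier below 0.025 m and angle between flat_sample_center's own z axis and vertical below 0.12 rad)) and ((horizontal distance between tall_sample_center and well2 below 0.007 m and z of tall_sample_center in the frame of carrier below 0.0395 m and angle between tall_sample_center's own z axis and vertical below 0.12 rad) or (horizontal distance between medium_sample_center and well2 below 0.007 m and z of medium_sample_center in the frame of carrier below 0.031 m and angle between medium_sample_center's own z axis and vertical below 0.12 rad) or (horizontal distance between flat_sample_center and well2 below 0.007 m and z of flat_sample_center in the frame of carrier below 0.025 m and angle between flat_sample_center's own z axis and vertical below 0.12 rad)) and contact force between the fingers and tall_sample below 0.3 N and contact force between the fingers and medium_sample below 0.3 N and contact force between the fingers and flat_sample below 0.3 N), for 0.2 s.
2. the carrier is pressed against fence and plate, its end at the stop (x of carrier in the frame of fence between -0.0525 and -0.047 m and y of carrier in the frame of stop between -0.078 and -0.072 m and angle between the x axis of carrier and the x axis of fence, either way round below 0.03 rad and angle between carrier's own z axis and vertical below 0.03 rad and contact force between carrier and fence above 4 N and contact force between carrier and plate above 15 N and contact force between any of the fingers, the arm and carrier above 6 N), for 0.2 s.
At the end, for the whole second after the job is handed in: One upright sample in each well (7 mm of centre, 3 mm of floor); carrier within 2.5 mm of fence, 3 mm of stop, square and flat to 0.03 rad; robot pressing over 6 N: fence gets over 4 N, plate over 15 N with the load's weight; bystanders within 30 mm of their starts (all of step 2 and ((horizontal distance between tall_sample_center and well0 below 0.007 m and z of tall_sample_center in the frame of carrier below 0.0395 m and angle between tall_sample_center's own z axis and vertical below 0.12 rad) or (horizontal distance between medium_sample_center and well0 below 0.007 m and z of medium_sample_center in the frame of carrier below 0.031 m and angle between medium_sample_center's own z axis and vertical below 0.12 rad) or (horizontal distance between flat_sample_center and well0 below 0.007 m and z of flat_sample_center in the frame of carrier below 0.025 m and angle between flat_sample_center's own z axis and vertical below 0.12 rad)) and ((horizontal distance between tall_sample_center and well1 below 0.007 m and z of tall_sample_center in the frame of carrier below 0.0395 m and angle between tall_sample_center's own z axis and vertical below 0.12 rad) or (horizontal distance between medium_sample_center and well1 below 0.007 m and z of medium_sample_center in the frame of carrier below 0.031 m and angle between medium_sample_center's own z axis and vertical below 0.12 rad) or (horizontal distance between flat_sample_center and well1 below 0.007 m and z of flat_sample_center in the frame of carrier below 0.025 m and angle between flat_sample_center's own z axis and vertical below 0.12 rad)) and ((horizontal distance between tall_sample_center and well2 below 0.007 m and z of tall_sample_center in the frame of carrier below 0.0395 m and angle between tall_sample_center's own z axis and vertical below 0.12 rad) or (horizontal distance between medium_sample_center and well2 below 0.007 m and z of medium_sample_center in the frame of carrier below 0.031 m and angle between medium_sample_center's own z axis and vertical below 0.12 rad) or (horizontal distance between flat_sample_center and well2 below 0.007 m and z of flat_sample_center in the frame of carrier below 0.025 m and angle between flat_sample_center's own z axis and vertical below 0.12 rad)) and distance of each of grease_tin, powder_bottle, steel_block from where it was at the start of the episode below 0.03 m); the arm keeps its last pose, push and grip.
It fails at once if the grease tin is displaced by more than 30 mm (distance of grease_tin from where it was at the start of the episode above 0.03 m).
It fails at once if the powder bottle is displaced by more than 30 mm (distance of powder_bottle from where it was at the start of the episode above 0.03 m).
It fails at once if the steel block is displaced by more than 30 mm (distance of steel_block from where it was at the start of the episode above 0.03 m).
It also fails if it takes over 58 s, if anything falls off the work surface, if the arm or the gripper's body presses on something with over 40 N, if the wrist force passes 120 N, or if a joint passes its speed limit or range.

## Working session

There is one attempt and no reset: what is moved stays moved. The work goes in short steps, Python scripts to look and compute and a shell command to move; the robot and the scene stay as the last step left them, time stands still between calls to the robot, and variables do not carry over. Pictures are saved under pics/ and viewed, about 8 in all and at most 12, crops included, and the job is handed in when it is done.

```bash
ls; mkdir -p pics
python3 - <<'E'
from cell import ctrl
import cv2,json
for n in("top","scene"):
    cv2.imwrite(f"pics/{n}0.png",ctrl.snapshot(n)[:,:,::-1])
for n in("top","scene","wrist"):
    print(n,{k:(v.tolist() if hasattr(v,'tolist') else v) for k,v in ctrl.camera_info(n).items()})
print(ctrl.get_obs())
E
```

```text
pics
top {'vertical_fov': 56.7464581584522, 'cx': 322.3628215219686, 'cy': 200.5176993070101, 'extrinsics': [[0.02337797718281942, 0.9898805087469382, -0.13996445472241256, 0.39294012635886766], [-0.9993513139950024, 0.026975296389340854, 0.023859685688823448, -0.04006903295825114], [0.027393820458304137, 0.13931587055181452, 0.9898690149777841, 1.2502846103171807], [0.0, 0.0, 0.0, 1.0]]}
scene {'vertical_fov': 54.48960059665594, 'cx': 326.05281920483964, 'cy': 195.5661922964223, 'extrinsics': [[0.4220130462630937, 0.408188377568818, -0.8094981390969839, -0.3494462403850757], [-0.9065895658123806, 0.19059059323226363, -0.37652434839130006, -0.4838968282313282], [0.0005898676659064249, 0.8927807537067036, 0.4504910408288125, 0.5808208600325103], [0.0, 0.0, 0.0, 1.0]]}
wrist {'vertical_fov': 66.61817233800903, 'cx': 318.6607601393467, 'cy': 202.43246614550188, 'mount': [[-0.0003221383562678266, 0.9634087967652114, 0.2680361664818513, 0.06904222523613016], [0.9999995303464609, 6.534553578805035e-05, 0.0009669730184891965, -0.0009335576676877677], [0.0009140753453377456, 0.2680363520968159, -0.963408365347164, -0.1423495990534442], [0.0, 0.0, 0.0, 1.0]]}
{'time_s': 0.1, 'q': array([1.05939602e+00, 2.59109594e-01, 2.08645904e-02, 1.33374401e+00,
       5.32151834e-05, 1.41820201e+00]), 'joint_vel': array([-2.79746957e-05, -2.74620496e-03,  9.98347343e-04,  7.03745388e-04,
        3.75149533e-04,  5.93008913e-04]), 'joint_efforts': array([ 4.35527836e-03, -5.56690621e+01,  3.45071054e+01,  1.16397996e-02,
       -2.49214199e-04, -2.85063800e-05]), 'tcp_pos': array([0.19299562, 0.51475283, 0.23075154]), 'orientation': array([-5.60514259e-01, -3.09073886e+00,  1.74367896e-03]), 'ft_force': array([-0.87421081, -0.07502315,  0.59969515]), 'wrist_torque': array([ 0.06067714, -0.06485753,  0.0118785 ]), 'width': 0.08550290796529612}
```

View pics/top0.png

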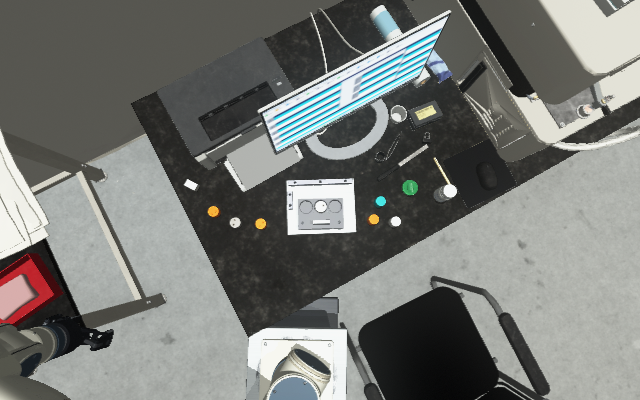

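View pics/scene0.png

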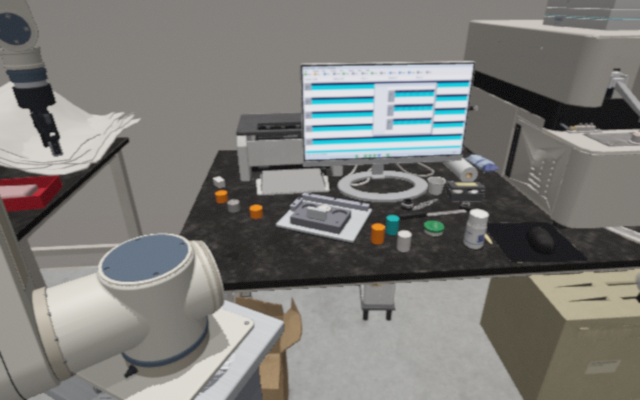

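The top view shows the jig at about (321,206). Grey discs stand at (235,223) on the left and (396,222) on the right. Orange look-alikes are at (213,211), (261,224) and (374,219), and a turquoise one is at (381,201). The plain grey ones fit "metal sample", so I'll confirm them in a crop.

```bash
cat > h.py <<'E'
from cell import ctrl
import numpy as np,cv2
from scipy.spatial.transform import Rotation as R
def cam(n,obs=None):
    i=ctrl.camera_info(n); f=200/np.tan(np.radians(i['vertical_fov'])/2)
    if n=='wrist':
        T=np.eye(4);T[:3,:3]=R.from_rotvec(obs['orientation']).as_matrix();T[:3,3]=obs['tcp_pos']
        E=T@np.array(i['mount'])
    else: E=np.array(i['extrinsics'])
    return f,i['cx'],i['cy'],E
def px2w(c,u,v,z):
    f,cx,cy,E=c
    d=E[:3,:3]@np.array([(u-cx)/f,-(v-cy)/f,-1]); o=E[:3,3]
    return o+d*(z-o[2])/d[2]
def w2px(c,p):
    f,cx,cy,E=c
    q=E[:3,:3].T@(np.array(p)-E[:3,3]); return np.array([cx+f*q[0]/-q[2],cy-f*q[1]/-q[2]])
def totool(p,obs):
    return R.from_rotvec(obs['orientation']).inv().apply(np.array(p)-obs['tcp_pos'])*100
E
python3 - <<'E'
from h import *
a=cv2.imread('pics/top0.png')[168:248,180:440];b=cv2.imread('pics/scene0.png')[175:260,200:460]
s=lambda x:cv2.resize(x,None,fx=3,fy=3,interpolation=cv2.INTER_CUBIC)
cv2.imwrite('pics/crop1.png',np.vstack([s(a),s(b)]))
c=cam('top')
for n,u,v,z in[("L",235,222.5,.028),("Lt",235,222.5,.045),("R",396,221.5,.045),("Rm",396,221.5,.028),("platec",321,207,.012),("o",213,211,.03),("o2",261,224,.03),("o3",374,219,.045),("tq",381,201,.045)]: print(n,px2w(c,u,v,z).round(3))
E
```

```text
L [0.485 0.216 0.028]
Lt [0.484 0.212 0.045]
R [ 0.5   -0.312  0.045]
Rm [ 0.502 -0.316  0.028]
platec [ 0.546 -0.066  0.012]
o [0.521 0.289 0.03 ]
o2 [0.482 0.13  0.03 ]
o3 [ 0.507 -0.24   0.045]
tq [ 0.567 -0.263  0.045]
```

View pics/crop1.png

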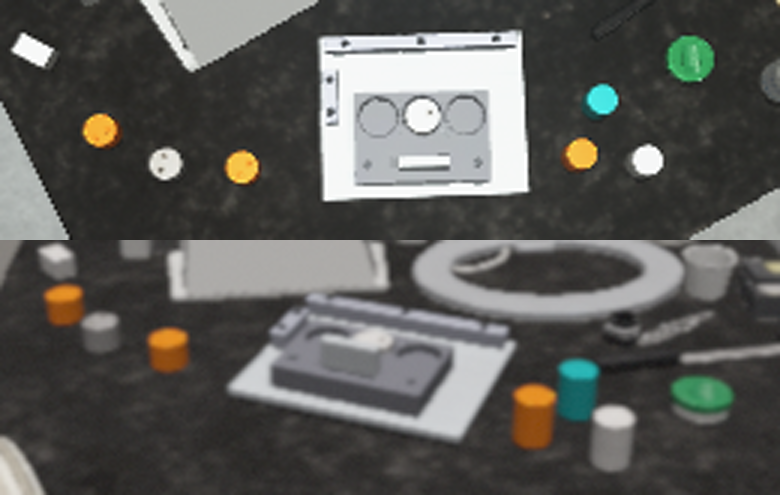

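Crop (offset 180,168, scale 3): the plain grey sample at crop (165,164) is short, so it is the medium one. The tall grey cylinder at (647,160) is the tall one. The orange and turquoise neighbours are look-alikes. The fence is on the far side (+x) and the stop on the left (+y). I'm going above the medium sample with the jaws along world x.

```bash
python3 -m pendant '{"dp":[[-37.8,-17.7,6],[-37.8,-17.7,6],[-37.8,-17.7,6],[-37.8,-17.7,6],[-37.8,-17.7,6],[-37.8,-17.7,6],[-37.8,-17.7,6],[-37.8,-17.7,6],[-37.8,-17.7,6],[-37.8,-17.7,6]],"twist":[[0,0,1.21],[0,0,1.21],[0,0,1.21],[0,0,1.21],[0,0,1.21],[0,0,1.21],[0,0,1.21],[0,0,1.21],[0,0,1.21],[0,0,1.21]],"hand":[7,7,7,7,7,7,7,7,7,7]}' 40
cat > look.py <<'E'
import sys
from h import *
o=ctrl.get_obs(); cv2.imwrite(f'pics/{sys.argv[1]}.png',ctrl.snapshot('wrist')[:,:,::-1])
import pickle; pickle.dump((o,cam('wrist',o)),open(f'pics/{sys.argv[1]}.pkl','wb')); print(o['tcp_pos'].round(4),o['orientation'].round(4),o['time_s'],o['ft_force'].round(1))
E
python3 look.py w1
```

```text
time_s: 1.35
tcp_pos: [0.484, 0.2171, 0.1711]
orientation: [2.217, 2.226, -0.002]
ft_force: [-1.1, 1.0, 0.2]
width: 0.0699
[0.484  0.2171 0.1711] [ 2.2169e+00  2.2256e+00 -1.6000e-03] 1.35 [-1.1  1.   0.2]
```

View pics/w1.png

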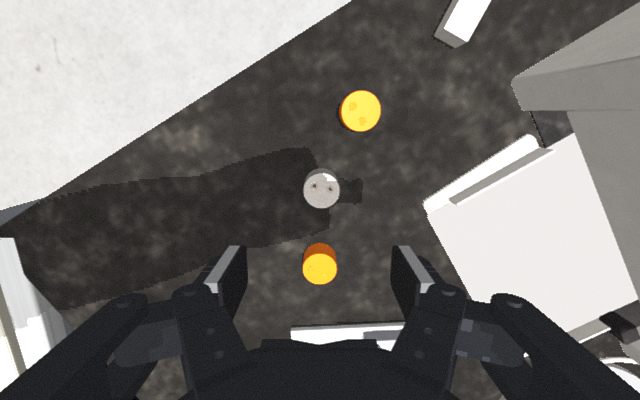

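The grey sample's top is at (322,188), with orange look-alikes at (361,111) and (320,265).

Run:
```python
from h import *;import pickle
o,c=pickle.load(open('pics/w1.pkl','rb'))
p=px2w(c,322,188.5,.028);print(p, px2w(c,361,111,.028),px2w(c,320,267,.028),totool([p[0],p[1],.009],o))
print((px2w(c,340,188,.028)-px2w(c,303.5,188,.028)))
t=cam('top')
P={k:px2w(t,180+u/3,168+v/3,z) for k,u,v,z in[("fl",322,54,.012),("fr",522,47,.012),("c00",356,186,.036),("c01",355,94,.036),("c10",491,184,.036),("c11",489,90,.036),("w0",466,115,.036),("w1",422,115,.036),("w2",379,117,.036)]}
for k in P:print(k,P[k].round(4))
```

```text
[0.48556935 0.21858258 0.028     ] [0.52011915 0.29007841 0.028     ] [0.48404654 0.13523293 0.028     ] [ 0.16411489  0.16568062 16.2079256 ]
[0.03507501 0.00013764 0.        ]
fl [0.6145 0.0499 0.012 ]
fr [ 0.6289 -0.1764  0.012 ]
c00 [0.4652 0.0059 0.036 ]
c01 [0.5664 0.0103 0.036 ]
c10 [ 0.4711 -0.1415  0.036 ]
c11 [ 0.5749 -0.1377  0.036 ]
w0 [ 0.5464 -0.1127  0.036 ]
w1 [ 0.5451 -0.0642  0.036 ]
w2 [ 0.5416 -0.0169  0.036 ]
```

```bash
python3 -m pendant '{"dp":[[0.2,0.2,6],[0.2,0.2,12],[0.2,0.2,15],[0.2,0.2,16.1],[0.2,0.2,16.1],[0.2,0.2,16.1],[0.2,0.2,16.1],[0.2,0.2,16.1],[0.2,0.2,16.1],[0.2,0.2,16.1],[0.2,0.2,13],[0.2,0.2,8]],"twist":[[0,0,0],[0,0,0],[0,0,0],[0,0,0],[0,0,0],[0,0,0],[0,0,0],[0,0,0],[0,0,0],[0,0,0],[0,0,0],[0,0,0]],"hand":[6.5,6.5,6.5,6.5,6.5,2.5,2.5,2.5,2.5,2.5,2.5,2.5]}' 40; python3 look.py w2
```

```text
time_s: 2.9
tcp_pos: [0.4852, 0.2188, 0.0916]
orientation: [-2.216, -2.225, 0.004]
ft_force: [0.8, 0.8, -2.5]
width: 0.0343
[0.4852 0.2188 0.0916] [-2.2165 -2.2252  0.0045] 2.9 [ 0.8  0.8 -2.5]
```

View pics/w2.png

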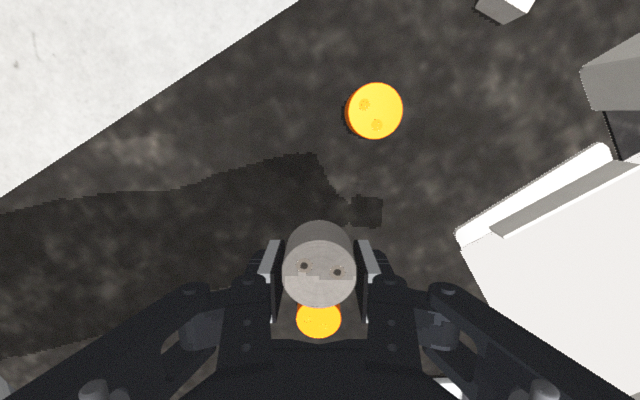

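The medium sample is gripped, centred at (319,275) with width 34 mm. Going above the carrier next.

```bash
python3 -m pendant '{"dp":[[0,0,-6],[-4,1,-9],[-10,2,-9],[-16,3,-9],[-22,4,-9],[-28,6,-9],[-34.9,6,-9],[-34.9,6,-9],[-34.9,6,-9],[-34.9,6,-9]],"twist":[[0,0,0],[0,0,0],[0,0,0],[0,0,0],[0,0,0],[0,0,0],[0,0,0],[0,0,0],[0,0,0],[0,0,0]],"hand":[2.5,2.5,2.5,2.5,2.5,2.5,2.5,2.5,2.5,2.5]}'; python3 look.py w3
```

```text
time_s: 4.2
tcp_pos: [0.5489, -0.1279, 0.1892]
orientation: [2.212, 2.224, 0.01]
ft_force: [0.2, -0.1, -2.4]
width: 0.0341
[ 0.5489 -0.1279  0.1892] [2.2124 2.2243 0.0096] 4.2 [ 0.2 -0.1 -2.4]
```

View pics/w3.png

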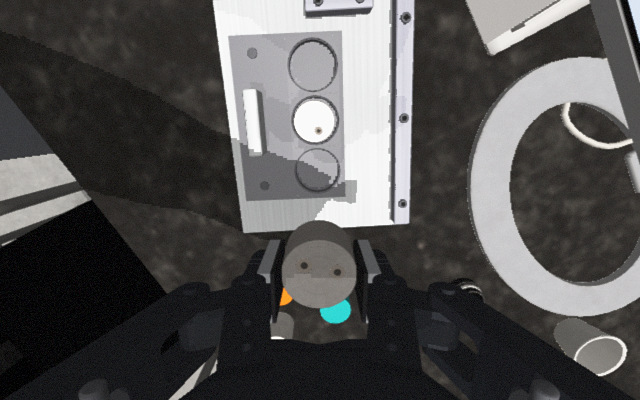

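The carrier corners are at about (230,37), (341,31), (354,192) and (245,201). The well rims are at about (313,64), (315,120) and (318,169). The fence is at column ~393–410 and the stop at the top.

Run:
```python
from h import *;import pickle
o,c=pickle.load(open('pics/w3.pkl','rb'))
for k,u,v,z in[("c11",341,31,.036),("c01",230,37,.036),("c00",245,201,.036),("w2",313,64,.036),("flat",315.5,120,.042),("w0",318,169.5,.036),("fenceface top",397,10,.03),("",396,222,.03),("foot",390,10,.012),("",391,222,.012)]:print(k,px2w(c,u,v,z).round(4))
im=cv2.imread('pics/w3.png')[0:240,200:420];cv2.imwrite('pics/w3c.png',cv2.resize(im,None,fx=2.5,fy=2.5,interpolation=cv2.INTER_CUBIC))
print(totool([0.5416,-.017,.1],o))
```

```text
c11 [0.5672 0.0124 0.036 ]
c01 [0.4702 0.0071 0.036 ]
c00 [ 0.4745 -0.1416  0.036 ]
w2 [ 0.5428 -0.0142  0.036 ]
flat [ 0.5452 -0.0626  0.042 ]
w0 [ 0.5477 -0.1094  0.036 ]
fenceface top [0.6163 0.0308 0.03  ]
 [ 0.6299 -0.1655  0.03  ]
foot [0.614  0.0362 0.012 ]
 [ 0.6293 -0.1718  0.012 ]
[11.08074975 -0.73672172  8.93344573]
```

View pics/w3c.png

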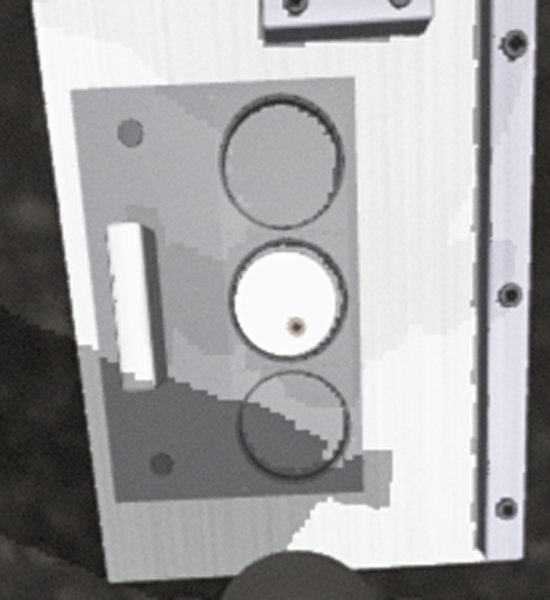

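```bash
python3 - <<'E'
from h import *
o=ctrl.get_obs()
for z in(.09,.038): print(totool([.5428,-.0144,z],o))
E
python3 -m pendant '{"dp":[[4,-0.3,0],[9,-0.6,2],[11.35,-0.62,5],[11.35,-0.62,9.5],[11.35,-0.62,9.5],[11.35,-0.62,9.5]],"twist":[[0,0,0],[0,0,0],[0,0,0],[0,0,0],[0,0,0],[0,0,0]],"hand":[2.5,2.5,2.5,2.5,2.5,2.5]}'
python3 - <<'E'
from h import *
o=ctrl.get_obs()
for z in(.05,.038): print(totool([.5428,-.0144,z],o))
E
```

```text
[11.32167365 -0.62312921  9.93627741]
[11.31545772 -0.66198508 15.13612852]
time_s: 5.0
tcp_pos: [0.5435, -0.0138, 0.0959]
orientation: [2.21, 2.225, 0.011]
ft_force: [0.6, 0.5, -1.6]
width: 0.0344
[-0.06499471 -0.10691598  4.58654889]
[-0.06611736 -0.11754107  5.78650133]
```

```bash
python3 -m pendant '{"dp":[[-0.07,-0.1,2],[-0.07,-0.1,4],[-0.07,-0.11,5],[-0.07,-0.12,5.7],[-0.07,-0.12,5.8]],"twist":[[0,0,0],[0,0,0],[0,0,0],[0,0,0],[0,0,0]],"hand":[2.5,2.5,2.5,2.5,2.5]}'
```

```text
time_s: 5.62
tcp_pos: [0.5431, -0.0146, 0.0382]
orientation: [2.21, 2.224, 0.011]
ft_force: [-0.7, 0.2, -1.7]
width: 0.0341
```

```bash
python3 -m pendant '{"dp":[[0,0,0],[0,0,0],[0,0,0],[0,0,-1],[0,0,-5],[0,0,-10],[-5,-1,-13],[-11,-2,-13],[-17,-3,-13],[-23,-4,-13],[-29.7,-4.4,-13],[-29.7,-4.4,-13],[-29.7,-4.4,-13],[-29.7,-4.4,-13]],"twist":[[0,0,0],[0,0,0],[0,0,0],[0,0,0],[0,0,0],[0,0,0],[0,0,0],[0,0,0],[0,0,0],[0,0,0],[0,0,0],[0,0,0],[0,0,0],[0,0,0]],"hand":[5,5.5,5.5,5.5,5.5,6.5,6.5,6.5,6.5,6.5,6.5,6.5,6.5,6.5]}'; python3 look.py w4
```

```text
time_s: 7.38
tcp_pos: [0.4999, -0.3107, 0.168]
orientation: [2.209, 2.226, 0.012]
ft_force: [0.1, 0.6, 0.0]
width: 0.0653
[ 0.4999 -0.3107  0.168 ] [2.2085 2.2258 0.0116] 7.375 [0.1 0.6 0. ]
```

View pics/w4.png

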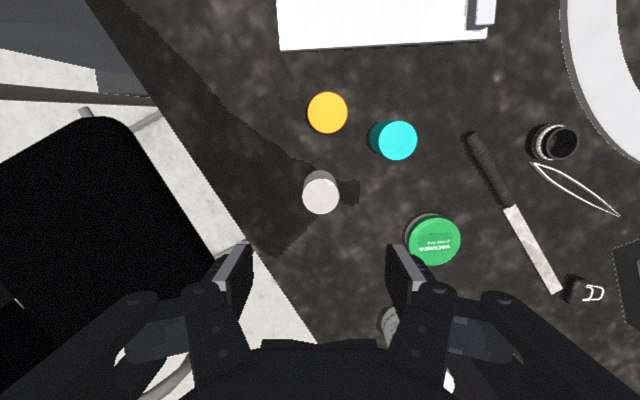

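The tall grey top is at (320.5,196), the orange look-alike at (327,112), turquoise at (394,140), and the green tin at (434,241).

Run:
```python
from h import *;import pickle
o,c=pickle.load(open('pics/w4.pkl','rb'))
p=px2w(c,320.5,195.5,.045);print(p,px2w(c,339,196,.045)-px2w(c,302.5,196,.045),'tin',px2w(c,434,241,.02),'tq',px2w(c,394,139,.045))
for z in(.06,.016):print(totool([p[0],p[1],z],o))
```

```text
[ 0.50119322 -0.31075231  0.045     ] [0.03284979 0.00017143 0.        ] tin [ 0.61900188 -0.36484383  0.02      ] tq [ 0.56375823 -0.26045969  0.045     ]
[-0.01783944  0.02439671 10.7987962 ]
[-0.0220404  -0.01749006 15.19859482]
```

```bash
python3 -m pendant '{"dp":[[0,0.05,6],[0,0.03,11],[0,0,14],[0,0,15.2],[0,0,15.2],[0,0,15.2],[0,0,15.2],[0,0,15.2],[0,0,15.2],[0,0,15.2],[0,0,11],[0,0,6],[0,0,-1],[0,0,-2],[5,1.2,-2],[10,2.5,-2],[15,3.8,-2],[18.3,4.8,-2],[18.3,4.8,-2],[18.3,4.8,-2]],"twist":[[0,0,0],[0,0,0],[0,0,0],[0,0,0],[0,0,0],[0,0,0],[0,0,0],[0,0,0],[0,0,0],[0,0,0],[0,0,0],[0,0,0],[0,0,0],[0,0,0],[0,0,0],[0,0,0],[0,0,0],[0,0,0],[0,0,0],[0,0,0]],"hand":[6.5,6.5,6.5,6.5,6.5,2.3,2.3,2.3,2.3,2.3,2.3,2.3,2.3,2.3,2.3,2.3,2.3,2.3,2.3,2.3]}' 40; python3 look.py w5
python3 - <<'E'
import cv2
im=cv2.imread('pics/w5.png')[0:290,190:450];cv2.imwrite('pics/w5c.png',cv2.resize(im,None,fx=2,fy=2,interpolation=cv2.INTER_CUBIC))
E
```

```text
time_s: 9.93
tcp_pos: [0.5462, -0.1274, 0.1888]
orientation: [2.207, 2.226, 0.011]
ft_force: [0.3, -0.6, -3.4]
width: 0.0328
[ 0.5462 -0.1274  0.1888] [2.2074 2.2262 0.0112] 9.925 [ 0.3 -0.6 -3.4]
```

View pics/w5c.png

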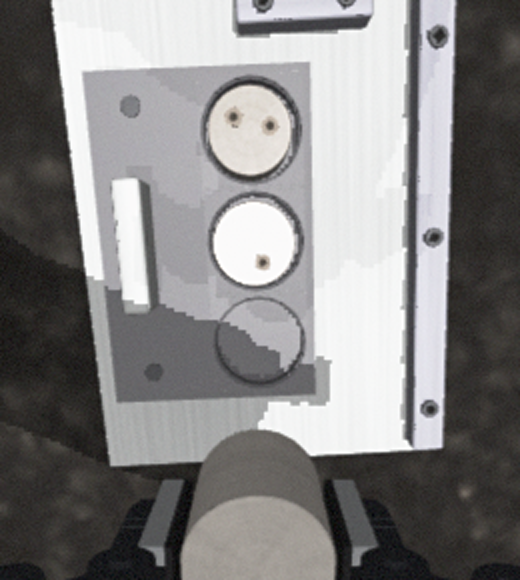

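The medium sample sits in well 2 (crop (249,130)) and the flat one in well 1. Empty well 0 is at crop (260,340.5), which is px (320,170.2).

Run:
```python
from h import *;import pickle
o,c=pickle.load(open('pics/w5.pkl','rb'))
p=px2w(c,320,170.2,.036);print(p)
for z in(.09,.07,.044):print(totool([p[0],p[1],z],o))
```

```text
[ 0.5472759  -0.10963606  0.036     ]
[1.77499246 0.02605514 9.8819817 ]
[1.77415392e+00 6.72181745e-03 1.18818881e+01]
[ 1.77306382 -0.01841151 14.48176637]
```

Agrees with the earlier estimate (0.5475, −0.110).

```bash
python3 -m pendant '{"dp":[[1.77,0.05,3],[1.77,0.03,8],[1.77,0.02,10.5],[1.77,0.02,10.5],[1.77,0.02,10.5]],"twist":[[0,0,0],[0,0,0],[0,0,0],[0,0,0],[0,0,0]],"hand":[2.3,2.3,2.3,2.3,2.3]}'
python3 - <<'E'
from h import *
print(totool([.5473,-.1097,.044],ctrl.get_obs()))
E
```

```text
time_s: 10.6
tcp_pos: [0.5478, -0.1111, 0.0849]
orientation: [2.209, 2.223, 0.012]
ft_force: [0.7, -0.1, -2.9]
width: 0.0325
[ 0.13939379 -0.09284632  4.08997153]
```

```bash
python3 -m pendant '{"dp":[[0.14,-0.07,1.5],[0.14,-0.08,3],[0.14,-0.09,4.1],[0.14,-0.09,4.1],[0.14,-0.09,4.1]],"twist":[[0,0,0],[0,0,0],[0,0,0],[0,0,0],[0,0,0]],"hand":[2.3,2.3,2.3,2.3,2.3]}'
```

```text
time_s: 11.22
tcp_pos: [0.5472, -0.1096, 0.0435]
orientation: [2.209, 2.224, 0.012]
ft_force: [0.6, 0.1, -2.8]
width: 0.0327
```

Releasing gently, lifting, then looking at the whole jig.

```bash
python3 -m pendant '{"dp":[[0,0,0],[0,0,0],[0,0,0],[0,0,-1],[0,0,-5],[0,0,-11],[-3,-0.5,-16],[-4,-0.5,-18],[-4,-0.5,-18],[-4,-0.5,-18]],"twist":[[0,0,0],[0,0,0],[0,0,0],[0,0,0],[0,0,0],[0,0,0],[0,0,-0.05],[0,0,-0.05],[0,0,-0.05],[0,0,-0.05]],"hand":[5,5.5,5.5,5.5,5.5,5.5,3,3,3,3]}'; python3 look.py w6
python3 - <<'E'
import cv2
im=cv2.imread('pics/w6.png')[0:260,200:460];cv2.imwrite('pics/w6c.png',cv2.resize(im,None,fx=2.3,fy=2.3,interpolation=cv2.INTER_CUBIC))
E
```

```text
time_s: 12.48
tcp_pos: [0.5401, -0.1491, 0.2225]
orientation: [2.154, 2.279, 0.011]
ft_force: [-0.4, 0.9, 0.0]
width: 0.0296
[ 0.5401 -0.1491  0.2225] [2.1535 2.279  0.0109] 12.475 [-0.4  0.9  0. ]
```

View pics/w6c.png

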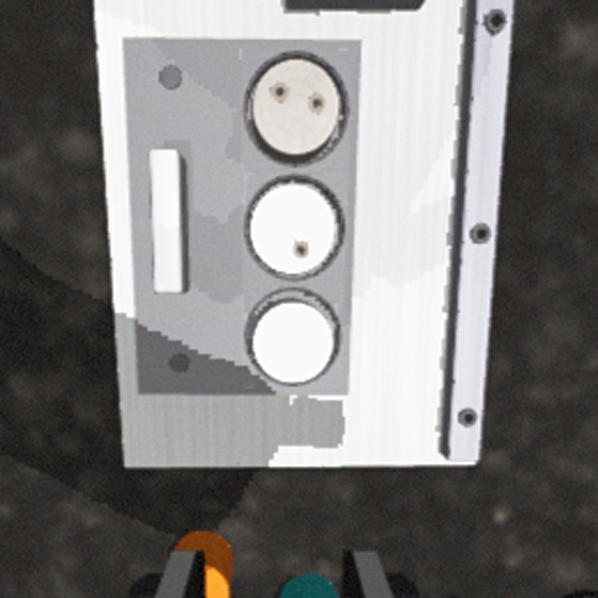

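All three samples are seated. The bar top is centred at crop (167,221), the carrier corners are (122,39), (361,40), (347,394) and (138,394), the fence foot runs from (461,20) to (441,450), and the stop foot is at y≈10.

Run:
```python
from h import *;import pickle
o,c=pickle.load(open('pics/w6.pkl','rb'))
P=lambda x,y,z:px2w(c,200+x/2.3,y/2.3,z)[:2]
C=[P(122,39,.036),P(361,40,.036),P(347,394,.036),P(138,394,.036)]
ctr=np.mean(C,0);ey=(C[0]+C[1]-C[2]-C[3]);yc=np.arctan2(-ey[0],ey[1]);ex=C[1]+C[2]-C[0]-C[3];yx=np.arctan2(ex[1],ex[0])
print('carrier',ctr,yc,yx,np.linalg.norm(ey)/2,np.linalg.norm(ex)/2)
print('bar',P(167,221,.066), 'yaw',(lambda d:np.arctan2(-d[0],d[1]))(P(150,150,.066)-P(156,293,.066)))
for n,a,b,z in(('foot',(461,20),(441,450),.012),('top',(471,20),(449,458),.030)):
    a,b=P(*a,z),P(*b,z);d=a-b;print(n,a,b,np.arctan2(-d[0],d[1]))
print('stop',P(285,10,.012),P(425,8,.012))
f=np.arctan2(-1,1)
yaw=.066;X=np.array([np.cos(yaw),np.sin(yaw)]);Y=np.array([-X[1],X[0]])
fx=np.mean([X@P(461,20,.012),X@P(441,450,.012)]);sy=Y@P(355,9,.012)
tgt=X*(fx-.05)+Y*(sy-.075)
print('target origin',tgt,'handle target',tgt-.03*X)
print('handle now',ctr-.03*np.array([np.cos(yc),np.sin(yc)]))
r=R.from_rotvec(o['orientation']).as_matrix();print(r.round(3))
```

```text
carrier [ 0.52169547 -0.06443509] 0.0473480048401542 0.05489287672109658 0.14916564314695707 0.09932404334373404
bar [ 0.49238932 -0.06501442] yaw 0.054597199672078885
foot [0.61417456 0.03019522] [ 0.62913747 -0.16686801] 0.07578404654296687
top [0.61429497 0.02472894] [ 0.62873465 -0.16639253] 0.07540907776705372
stop [0.53567919 0.02948479] [0.59760598 0.0339181 ]
target origin [ 0.56988866 -0.04324772] handle target [ 0.53995397 -0.04522628]
handle now [ 0.49172909 -0.06585499]
[[-0.057  0.998  0.009]
 [ 0.998  0.057  0.001]
 [ 0.     0.009 -1.   ]]
```

```bash
python3 - <<'E'
from h import *
o=ctrl.get_obs()
for z in(.09,.04):print(totool([.4921,-.0655,z],o))
E
python3 -m pendant '{"dp":[[4,-4.4,1],[8,-5.1,5],[8.1,-5.1,10],[8.1,-5.17,13.2],[8.1,-5.17,13.2],[8.1,-5.17,13.2]],"twist":[[0.009,0,0.005],[0.009,0,0.005],[0.009,0,0.005],[0.009,0,0.005],[0.009,0,0.005],[0.009,0,0.005]],"hand":[3,3,3,3,3,3]}'
python3 - <<'E'
from h import *
o=ctrl.get_obs()
print(totool([.4921,-.0655,.04],o));print(R.from_rotvec(o['orientation']).as_matrix().round(4))
E
```

```text
[ 8.59431421 -4.42354621 13.18961036]
[ 8.59071576 -4.46617944 18.1894273 ]
time_s: 13.28
tcp_pos: [0.4853, -0.0708, 0.0905]
orientation: [-2.162, -2.278, -0.001]
ft_force: [0.7, -0.9, 0.0]
width: 0.0301
[0.49102116 0.70557948 5.05214989]
[[-5.210e-02  9.986e-01 -2.000e-04]
 [ 9.986e-01  5.210e-02  6.000e-04]
 [ 6.000e-04 -2.000e-04 -1.000e+00]]
```

```bash
python3 -m pendant '{"dp":[[0.5,0.7,0],[0.5,0.7,0.5],[0.5,0.7,2],[0.5,0.7,3.5],[0.5,0.7,4.5],[0.5,0.7,5.0],[0.5,0.7,5.0]],"twist":[[0,0,0],[0,0,0],[0,0,0],[0,0,0],[0,0,0],[0,0,0],[0,0,0]],"hand":[3,3,3,3,3,3,3]}'
```

```text
time_s: 14.15
tcp_pos: [0.4921, -0.0654, 0.0405]
orientation: [-2.162, -2.278, -0.0]
ft_force: [-0.7, -0.4, -0.1]
width: 0.0303
```

```bash
python3 -m pendant '{"dp":[[0,0,0],[0,0,0],[0,0,0],[0,0,0],[0,0,0],[0,0,0]],"twist":[[0,0,0],[0,0,0],[0,0,0],[0,0,0],[0,0,0],[0,0,0]],"hand":[2,1,0.5,0.5,0.5,0.5]}' 60
python3 - <<'E'
from h import *
o=ctrl.get_obs();yaw=.073
X=np.array([np.cos(yaw),np.sin(yaw)]);Y=np.array([-X[1],X[0]])
print(o['tcp_pos'],o['wrist_torque'])
import pickle
_,c=pickle.load(open('pics/w6.pkl','rb'));P=lambda x,y,z:px2w(c,200+x/2.3,y/2.3,z)[:2]
fx=np.mean([X@P(461,20,.012),X@P(441,450,.012)]);sy=Y@P(355,9,.012)
h=X*(fx-.08)+Y*(sy-.075);print('handle target',h)
print('in tool',totool([*h,.0405],o), 'fence-dir in tool',R.from_rotvec(o['orientation']).inv().apply([*X,0]),R.from_rotvec(o['orientation']).inv().apply([*Y,0]))
r=R.from_rotvec(o['orientation']).as_matrix();print('tool yaw',np.arctan2(r[1,1],r[0,1]))
E
```

```text
time_s: 14.9
tcp_pos: [0.4925, -0.0656, 0.0411]
orientation: [2.163, 2.278, 0.001]
ft_force: [-1.6, 0.6, 5.7]
width: 0.0113
[ 0.49246104 -0.06555844  0.04107581] [ 0.01442766  0.11902033 -0.05827385]
handle target [ 0.53976973 -0.04546403]
in tool [1.76026564 4.82906702 0.06213643] fence-dir in tool [2.08844981e-02 9.99781527e-01 8.57438256e-04] [ 9.99781864e-01 -2.08847038e-02  2.31700368e-04]
tool yaw 0.05211377009287905
```

Gripped. Sliding to about 6 mm short of both stops, turning to the fence's yaw on the way.

```bash
python3 -m pendant '{"dp":[[0.1,0.4,0],[0.3,1.0,0],[0.5,1.6,0],[0.7,2.2,0],[0.9,2.8,0],[1.0,3.4,0],[1.1,3.9,0],[1.2,4.2,0],[1.2,4.2,0],[1.2,4.2,0]],"twist":[[0,0,-0.002],[0,0,-0.005],[0,0,-0.008],[0,0,-0.012],[0,0,-0.015],[0,0,-0.018],[0,0,-0.021],[0,0,-0.021],[0,0,-0.021],[0,0,-0.021]],"hand":[0.5,0.5,0.5,0.5,0.5,0.5,0.5,0.5,0.5,0.5]}'; python3 look.py w7
python3 - <<'E'
from h import *
o=ctrl.get_obs();r=R.from_rotvec(o['orientation']).as_matrix();print('tool yaw',np.arctan2(r[1,1],r[0,1]),o['wrist_torque'],totool([.5398,-.0455,.041],o))
im=cv2.imread('pics/w7.png');cv2.imwrite('pics/w7c.png',cv2.resize(im[60:320,200:520],None,fx=2.3,fy=2.3,interpolation=cv2.INTER_CUBIC))
E
```

```text
time_s: 16.15
tcp_pos: [0.5343, -0.0513, 0.0411]
orientation: [2.138, 2.301, 0.003]
ft_force: [2.4, 0.1, -0.3]
width: 0.0109
[ 0.5343 -0.0513  0.0411] [2.138  2.3007 0.0026] 16.15 [ 2.4  0.1 -0.3]
tool yaw 0.07323958657019368 [ 0.08444365 -0.34384356 -0.00720469] [0.53753356 0.60679748 0.011623  ]
```

View pics/w7c.png

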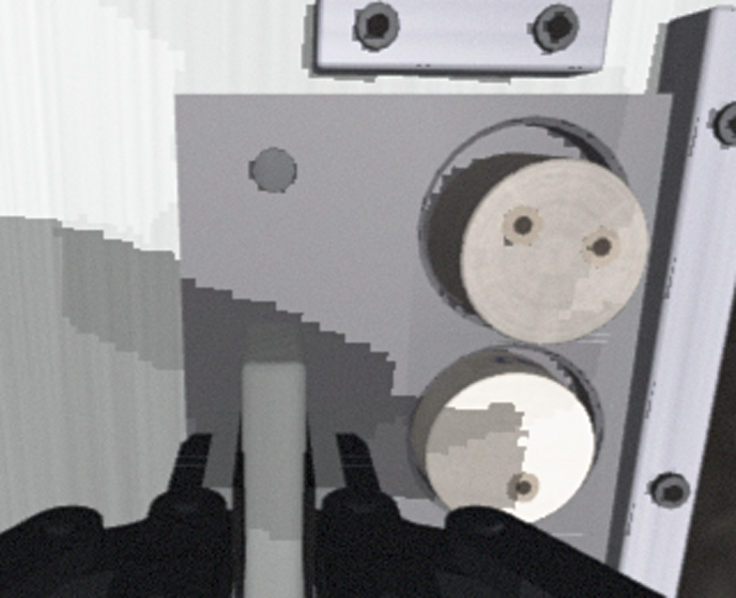

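The carrier is near both faces and looks square: stop edge y≈68, carrier end y≈95, right edge parallel to the fence. Pushing in small steps while watching the force.

```bash
python3 -m pendant '{"dp":[[0.1,0.1,0],[0.2,0.2,0],[0.3,0.3,0],[0.4,0.4,0],[0.45,0.45,0],[0.45,0.45,0],[0.45,0.45,0]],"twist":[[0,0,0],[0,0,0],[0,0,0],[0,0,0],[0,0,0],[0,0,0],[0,0,0]],"hand":[0.5,0.5,0.5,0.5,0.5,0.5,0.5]}'
python3 -m pendant '{"dp":[[0.05,0,0],[0.1,0,0],[0.15,0,0],[0.15,0,0],[0.15,0,0]],"twist":[[0,0,0],[0,0,0],[0,0,0],[0,0,0],[0,0,0]],"hand":[0.5,0.5,0.5,0.5,0.5]}'
```

```text
time_s: 17.08
tcp_pos: [0.5384, -0.0464, 0.0411]
orientation: [2.138, 2.301, 0.003]
ft_force: [-0.7, -1.4, 1.5]
width: 0.0106
time_s: 17.7
tcp_pos: [0.5384, -0.0459, 0.0411]
orientation: [2.138, 2.299, 0.001]
ft_force: [-0.7, -7.5, 0.6]
width: 0.011
```

Stop reached (−7.5 N in y). Now toward the fence.

```bash
python3 -m pendant '{"dp":[[0,0.05,0],[0,0.1,0],[0,0.15,0],[0,0.2,0],[0,0.2,0],[0,0.2,0]],"twist":[[0,0,0],[0,0,0],[0,0,0],[0,0,0],[0,0,0],[0,0,0]],"hand":[0.5,0.5,0.5,0.5,0.5,0.5]}'; python3 -c "
from h import *
print(ctrl.get_obs()['wrist_torque'])"
```

```text
time_s: 18.45
tcp_pos: [0.5402, -0.046, 0.0411]
orientation: [2.139, 2.298, -0.0]
ft_force: [-3.7, -4.3, 2.7]
width: 0.0111
[-0.81563714  0.61602114 -0.10540112]
```

```bash
python3 -m pendant '{"dp":[[0.03,0.05,0.05],[0.05,0.1,0.1],[0.05,0.15,0.15],[0.05,0.15,0.15],[0.05,0.15,0.15],[0.05,0.15,0.15]],"twist":[[0,0,0],[0,0,0],[0,0,0],[0,0,0],[0,0,0],[0,0,0]],"hand":[0.5,0.5,0.5,0.5,0.5,0.5]}'; python3 -c "
from h import *
o=ctrl.get_obs();print(o['wrist_torque'],o['ft_force']);r=R.from_rotvec(o['orientation']).as_matrix();print(np.arctan2(r[1,1],r[0,1]),r[:,2])"
```

```text
time_s: 19.2
tcp_pos: [0.5415, -0.0458, 0.041]
orientation: [2.138, 2.297, -0.001]
ft_force: [-9.3, -4.9, 18.5]
width: 0.0112
[-0.83273752  1.88983235 -0.19990415] [-9.33942381 -4.91586698 18.45105536]
0.07158610545093205 [ 0.00216439 -0.00286846 -0.99999354]
```

```bash
python3 -m pendant '{"dp":[[0.03,0.05,-0.03],[0.03,0.1,-0.03],[0.03,0.1,-0.03],[0.03,0.1,-0.03],[0.03,0.1,-0.03]],"twist":[[0,0,0],[0,0,0],[0,0,0],[0,0,0],[0,0,0]],"hand":[0.5,0.5,0.5,0.5,0.5]}'; python3 look.py w8
python3 - <<'E'
from h import *
o=ctrl.get_obs();print(o['wrist_torque'],o['ft_force'])
im=cv2.imread('pics/w8.png');cv2.imwrite('pics/w8c.png',cv2.resize(im[60:320,200:520],None,fx=2.3,fy=2.3,interpolation=cv2.INTER_CUBIC))
E
```

```text
time_s: 19.82
tcp_pos: [0.5416, -0.0457, 0.0411]
orientation: [2.139, 2.297, -0.003]
ft_force: [-5.3, -4.6, 2.6]
width: 0.011
[ 0.5416 -0.0457  0.0411] [ 2.1393  2.2971 -0.0035] 19.825 [-5.3 -4.6  2.6]
[-0.80537938  1.01259909 -0.31147482] [-5.49604122 -5.80909835  2.03957162]
```

View pics/w8c.png

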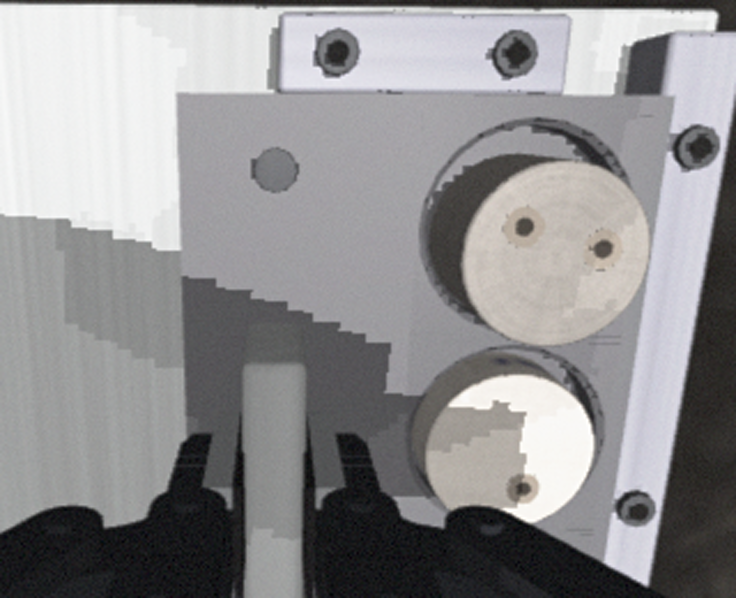

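Carrier flush on fence and stop (it moved 0.1 mm for 1 mm commanded). Now the firm diagonal push.

```bash
python3 -m pendant '{"dp":[[0.03,0.08,0.04],[0.05,0.14,0.08],[0.05,0.2,0.12],[0.05,0.2,0.12],[0.05,0.2,0.12],[0.05,0.2,0.12],[0.05,0.2,0.12],[0.05,0.2,0.12]],"twist":[[0,0,0],[0,0,0],[0,0,0],[0,0,0],[0,0,0],[0,0,0],[0,0,0],[0,0,0]],"hand":[0.5,0.5,0.5,0.5,0.5,0.5,0.5,0.5]}'; python3 -c "
from h import *
o=ctrl.get_obs();print(o['wrist_torque'],o['ft_force']);r=R.from_rotvec(o['orientation']).as_matrix();print(np.arctan2(r[1,1],r[0,1]),r[:,2])"
```

```text
time_s: 20.88
tcp_pos: [0.5418, -0.0455, 0.041]
orientation: [2.141, 2.297, -0.008]
ft_force: [-15.3, -6.9, 20.9]
width: 0.0113
[-0.89099369  2.9224925  -0.40146006] [-15.34612639  -6.92788877  20.93905995]
0.07010415109241623 [-0.00187316 -0.00484173 -0.99998652]
```

A bit more than asked (21 N down), so I'm easing to about 10 N each way.

```bash
python3 -m pendant '{"dp":[[0.05,0.17,0.05],[0.05,0.17,0.05],[0.05,0.17,0.05],[0.05,0.17,0.05],[0.05,0.17,0.05],[0.05,0.17,0.05]],"twist":[[0,0,0],[0,0,0],[0,0,0],[0,0,0],[0,0,0],[0,0,0]],"hand":[0.5,0.5,0.5,0.5,0.5,0.5]}'; python3 -c "
from h import *
for i in range(3):
  ctrl.snapshot('top');o=ctrl.get_obs();print(o['wrist_torque'],o['ft_force'])
r=R.from_rotvec(o['orientation']).as_matrix();print(np.arctan2(r[1,1],r[0,1]),r[:,2])"
```

```text
time_s: 21.62
tcp_pos: [0.5418, -0.0455, 0.041]
orientation: [2.143, 2.296, -0.012]
ft_force: [-13.2, -7.6, 12.8]
width: 0.0106
[-1.1255331   2.26983928 -0.2644064 ] [-12.47287194  -7.28249551  13.60265418]
[-1.21309418  2.29934673 -0.28224367] [-13.04798744  -6.99388312  13.59192099]
[-1.14657745  2.24128824 -0.28768114] [-13.32682349  -6.8846509   14.17536707]
0.06918993349522196 [-0.00451593 -0.0063097  -0.9999699 ]
```

Steady. I've used all 12 pictures, so I'll check the bystanders numerically in the top view and then hand in.

Run:
```python
from h import *
a=cv2.imread('pics/top0.png').astype(int);b=ctrl.snapshot('top')[:,:,::-1].astype(int)
for n,u,v in(('tin',410,187),('bottle',448,192),('white block left',191,185),('orange',213,211),('orange2',261,224),('orange3',374,219),('tq',381,201)):
    s=np.s_[v-8:v+8,u-8:u+8];print(n,np.abs(a[s]-b[s]).mean().round(1))
print(ctrl.get_obs()['ft_force']); ctrl.finish_job()
```

```text
tin 11.8
bottle 11.5
white block left 8.7
orange 8.8
orange2 11.1
orange3 9.2
tq 9.3
[-12.01773726  -7.08521569  13.11713611]
the job is handed in; nothing more can be done
```

I handed the job in at about 22 s of robot time, with the gripper still holding the bar and pressing. The hand-in gives no verdict, so these are my own last checks.

- **Samples:** I put the medium sample in well 2 and the tall one in well 0, next to the flat one already in well 1. A close picture after release, before the slide, showed all three in their wells. After the slide I could see only the medium and flat ones still seated; the tall one was out of view, so I didn't recheck it.
- **Carrier:** I gripped it by the bar, slid it and turned it to the fence. In the last close picture it was flush along the fence and against the stop. It moved only 0.1 mm when I commanded another 1 mm. The tool's yaw at the end was 0.069 rad, against about 0.073 rad measured for the fence.
- **Final push:** the steady wrist readings were about 12–13 N towards the fence, 7 N towards the stop and 13–14 N down. That is slightly above the 10 N asked. Friction takes some of the fence force, so I estimate the fence gets about 8 N.
- **Bystanders:** the start-to-end difference in the top view was a similar 9–12 grey levels at every object checked: tin, bottle, a white block on the left and four look-alikes. That fits general noise or lighting and shows no clear movement, but it isn't a measured position. I took the white block to be the steel block but never confirmed that. No move was planned near any of them.

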